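# Grease the pipe-turner's bearing with the push gun from its latched case

### The arm

A 7-joint arm with a two-finger parallel gripper is mounted at the origin on the work surface. World frame = base frame: x ahead of the robot, y to its left, z up, the work surface at z = 0. Lengths are in m, angles in rad, forces in N, time in s.
With the tool pointing down it reaches from about 0.35 to 0.9 m from the base axis. Payload 8.1 kg.
Tool frame: the origin (TCP) lies midway between the tips of the shut fingers; the grasp point (between the pads) lies arm.grasp_offset behind it (arm.grasp_offset is the distance from the TCP to the grasp point, in m); z points along the fingers, y is the line along which they close (so a half turn about z gives the same grasp; the last joint's range is limited). The gripper opens to 92 mm and grips with 3 to 60 N. Pads are 19 mm wide; open, the fingers measure 130 mm over their backs; the gripper's body (75 mm by 190 mm) begins 47 mm behind the grasp point.
Start: joints at [-1.249, 0.434, 0.025, 1.573, -0.012, 1.134, -0.075], TCP at [0.258, 0.569, 0.227] pointing down, gripper open.
Joint ranges: [-2.62, 2.62], [-0.44, 2.09], [-1.27, 1.32], [0.08, 2.57], [-1.32, 4.46], [0.12, 2], [-2.74, 2.74]. Speed limits (rad/s): [2.22, 2.22, 3.01, 3.01, 3.14, 3.14, 3.14].

### API

Orientations are given as a rotation vector (axis times angle).
In Python, from cell import observe, imaging, arm gives the robot as it stands.
- The arm moves only by the tool apply_moves, never from a script. Its argument "commands" is a list of rows, each a list of 5 numbers: the opening in per cent of the stroke, from 0 (shut) to 100 (fully open), then the shift along the world's x, y, z in units of 0.06 m (1.0 is 0.06 m), then the turn about the world's z in units of 0.5 rad (1.0 is 0.5 rad). A call has 1 to 12 rows; each row shifts and turns the commanded pose from where the row before left it; what a row does not reach is not made up. A row lasts 1/8 s, in which the tool goes at most 62.5 mm and 10.7 degrees, less where a joint would pass 70% of its speed; a pose out of reach is approached as far as the arm can. A call with a number of a shift or a turn outside -1 to 1 is refused whole. A call with a gripper value outside its range is refused whole. The fingers move at their own pace and stop on an object; "newtons" is the grip in N (left out, the last holds). Time passes only in rows, so rows that do not move let the fingers close. It gives the time, the measured TCP pose, the force, the opening and the grip force at its end, in the units of the state.
- observe(): the state, without advancing time (a new reading comes with each control period).
- imaging.get_image(name): name is "side" or "top"; returns (picture, depth): 400x640x3 uint8, red, green, blue; 400x640 float32, m along the optical axis (not along the pixel's ray), 0 where there is no reading.
- imaging.camera_params(name): a dict with "camera_matrix" (3x3 intrinsics, pixels), "origin" and "rotation" of the camera in the world. Camera axes: x right, y up, looking along -z (the intrinsics and any distortion apply to the point x, -y, -z); pixel columns grow to the right and rows downward; lengths in m; the calibration is good to about 2 mm. A picture is of the moment at which its call begins. camera_params takes no time and is no camera call.
- arm.sign_off(): hands the job in; it is judged then, once.
The state is a dict: "clock": time; "joints": joint angles; "dq": joint speeds; "joint_efforts": joint torques, N m; "position": TCP position; "ee_rot": TCP orientation; "force": force on the tool from outside, world axes, zero at the start; "ft_torque": the same for the moment, N m; "width": opening from 0.0 (shut) to 1.0 (fully open); "gripper_force": force on a finger pad.
Only numpy, scipy, OpenCV 4.12 (cv2) and the standard library are available. Lean on these libraries where they do the work, as an engineer would, in place of code of your own. Each camera call takes 0.05 s, during which the arm holds its last target. There are 200 camera calls.

### The job

The bearing of the pipe-turning stand needs grease: swing the orange latch of the blue tool case down clear of the lid, open the lid upright and leave it open, and lift out the red push-type grease gun. Press its coupler squarely onto the tilted brass nipple of the green bearing block until it snaps over the nipple's ball, then keep pushing so that the nozzle is driven more than half-way into the gun against its spring, and finish holding it there, gun in the gripper and still pushing. Do not knock the glass lizard or the other things on the table about.

Things in the scene. Friction and masses are not known exactly. Their poses are not given: they have to be found in the camera images.
- case: blue steel tool case fixed on the table, 240 (its x) x 160 (y) mm, walls 4 mm thick, 62 mm high; origin: centre of its underside. Latch on its front (-y), hinge along its +y top edge; shut lid's face 70.5 mm up. Inside the gun lies in saddles along x, nose to -x, axis 36 mm above the table, 18 mm to the -y side of the middle; a 26 mm thick grey cartridge lies 52 mm to the +y side
- latch (a joint): latch lever, rad: 0 shut (upright, its hook over the steel keeper of the lid, which it locks); grows as its tip swings out (to the case's -y) and down about an axis along the case's x; free from 0.3, well clear above 0.8, stop at 1.9. Stays where it is left (1 N at the tip moves it)
- latch_tip (a point): point in the orange latch lever (22 mm wide along the case's x, 4 mm thick), when shut 60 mm above and 12 mm in front of its pivot, just below its upper end, which stands 25 mm above the lid: shut fingers set down over the lid behind it can push it out and down. It lies 95 mm along the case's +x from the middle of the lid's handle
- latch_pivot (a point): the latch's hinge axis, 30 mm above the table, 4 mm in front of the case's front face
- lid (a joint): the case's lid, rad: 0 shut, grows as its front edge swings up and over, stop at 1.9; upright is about 1.57. Stiff hinge: it stays at any angle where it is left; lifting takes 4 to 7 N at the handle
- lid_handle (a point): middle of the lid's black bail handle: a round bar 9 mm thick, 80 mm long along the case's x, its centre 38 mm clear of the lid's outer face, 28 mm from the lid's front edge, 142 mm from the hinge axis
- lid_hinge (a point): point on the lid's hinge axis, which runs along the case's x (62 mm above the table)
- grease_gun: loose push-type grease gun, 0.4 kg, 184 mm long: red barrel 32 mm thick, 110 mm long; origin on its axis at mid-barrel (the place to grip); x axis along the gun to the nose, z up as it lies. Black cap behind, 10 mm steel nozzle tube and dark coupler (26 mm thick, 22 mm long) in front. In the case over 33 mm is free beside the barrel; saddles lie 40 mm before and behind mid-barrel
- nozzle (a joint): how far the nozzle with its coupler is pushed into the gun, m: 0 out, 0.014 fully in. Spring: starts to move at 8 N, 15 N at the stop.
- coupler_seat (a point): point on the gun's axis in the coupler where the centre of the nipple's ball sits when snapped on; 105 mm ahead of the gun's origin with the nozzle out; moves with the nozzle, has the gun's axes. The mouth (21 mm wide inside) is 8 mm ahead of it. Four sprung jaws in the mouth snap over the ball at about 5 N, this point then 5 mm or less from the ball's centre; they centre a ball 3 mm off
- nipple: brass grease nipple in the front of the green bearing block, its head a ball 12 mm thick; origin: the ball's centre, 92 mm above the table. Its x axis points outwards along the nipple, tilted 40 degrees above the level; the gun comes from there, its x pointing against the nipple's x. Behind the ball a 7 mm neck, then a 16 mm hexagon 12 mm behind the ball's centre
- stand: pipe-turning stand fixed on the table: grey base plate 240 x 340 x 10 mm, green pillow block (housing 80 mm across, 93 mm high), black drive roller 80 mm across and steel idler on its +y side, blue gearmotor up to 113 mm high on its -y side; origin on the table below the bearing's middle; y along the shaft, x to the side the nipple leans to
- glass_lizard: clear glass lizard figure, about 215 x 90 x 46 mm, fragile; leave it alone
- jacks: steel glassmaker's jacks (spring tongs), 270 x 55 mm, lying flat; leave alone
- paddle: wooden paddle with a round handle, 280 x 55 mm, lying flat; leave alone
- wrench: steel wrench, 190 mm, lying flat between the case and the stand, towards the robot; leave alone
- brush: hand brush, 200 mm, lying flat; leave alone
- water: blue water bottle, 64 mm thick, 200 mm tall, upright; leave alone
- mug: white mug, 80 mm wide, 90 mm high, upright; leave alone

How it is judged:
On the way, in this order (a step that is already met when the one before it is completed fails the run):
1. the latch is swung clear of the lid (value of joint latch above 0.8 rad and value of joint lid below 0.15 rad), for 0.1 s.
2. the lid is open (value of joint lid above 1.2 rad), for 0.1 s.
3. the grease gun is lifted out of the case in the gripper (height (world z) of grease_gun above 0.1 m and contact force between the fingers and grease_gun above 2 N and contact force between grease_gun and case below 0.5 N), for 0.1 s.
4. the coupler has snapped squarely onto the nipple (distance between coupler_seat and nipple below 0.003 m and angle between the x axis of grease_gun and the x axis of nipple, either way round below 0.17 rad), for 0.2 s.
At the end, for the whole second after the job is handed in: Held still in the fingers: coupler snapped on (ball within 3 mm of its seat), gun within 10 degrees (0.17 rad) of the nipple's axis, nozzle over 7 of 14 mm in, fingers and nipple each pressed with over 7 N, gun clear of the case; latch over 0.6 rad, lid over 1.0 rad (all of step 4 and value of joint nozzle above 0.007 m and contact force between grease_gun and nipple above 7 N and contact force between the fingers and grease_gun above 7 N and contact force between grease_gun and case below 0.5 N and linear speed of grease_gun below 0.02 m/s and value of joint latch above 0.6 rad and value of joint lid above 1 rad); the arm keeps its last pose, push and grip.
It fails at once if the glass lizard is knocked (distance of glass_lizard from where it was at the start of the episode above 0.03 m).
It fails at once if other things on the table are knocked about (distance of any of jacks, paddle, wrench, brush, water, mug from where it was at the start of the episode above 0.05 m or angle between any of water, mug's own z axis and vertical above 0.5 rad).
It also fails if it takes over 61 s, if anything falls off the work surface, if the arm or the gripper's body presses on something with over 40 N, if the wrist force passes 120 N, or if a joint passes its speed limit or range.

## Working session

There is one attempt and no reset: what is moved stays moved. The work goes in short steps, Python scripts to look and compute and a tool call to move; the robot and the scene stay as the last step left them, time stands still between calls to the robot, and variables do not carry over. Pictures are saved under pics/ and viewed, at most 10 in all, crops included, and the job is handed in when it is done.

Besides the shell and the picture viewer there is one more tool, called after ">>>" by a JSON object that holds its "method" and its "body", one argument or row to a line. apply_moves: Moves the arm, as the interface text tells. Its arguments: {"type":"object","properties":{"commands":{"type":"array"},"newtons":{"type":"number"}},"required":["commands"]}

```bash
ls; mkdir -p pics; cat > h.py <<'E'
import numpy as np, cv2
from cell import observe, imaging, arm
def grab(n):
    im,d=imaging.get_image(n); np.savez(f'{n}.npz',im=im,d=d); return im,d
def load(n):
    z=np.load(f'{n}.npz'); return z['im'],z['d']
def world(n,d,u,v,z=None):
    p=imaging.camera_params(n); K=np.array(p['camera_matrix']); R=np.array(p['rotation']); o=np.array(p['origin'])
    r=np.stack([(np.asarray(u)-K[0,2])/K[0,0],-(np.asarray(v)-K[1,2])/K[1,1],-np.ones(np.shape(u))],-1)
    D=d[np.asarray(v).astype(int),np.asarray(u).astype(int)]
    w=r@R.T
    if z is not None: D=(z-o[2])/w[...,2]
    return o+w*np.asarray(D)[...,None]
def proj(n,X):
    p=imaging.camera_params(n); K=np.array(p['camera_matrix']); R=np.array(p['rotation']); o=np.array(p['origin'])
    c=(np.asarray(X)-o)@R; return np.stack([K[0,0]*c[...,0]/-c[...,2]+K[0,2],K[1,1]*-c[...,1]/-c[...,2]+K[1,2]],-1)
E
python3 - <<'E'
from h import *
for n in('top','side'):
    im,d=grab(n); cv2.imwrite(f'pics/{n}0.png',im[...,::-1]); p=imaging.camera_params(n); print(n,p)
print(arm.grasp_offset); print(observe())
E
```

```text
pics
top {'camera_matrix': array([[490.8602534,   0.       , 317.9192942],
       [  0.       , 490.8602534, 196.4532202],
       [  0.       ,   0.       ,   1.       ]]), 'origin': array([0.36987855, 0.01546203, 1.80753158]), 'rotation': array([ 0.07061856, -0.09815573, -1.54253707])}
side {'camera_matrix': array([[398.68340011,   0.        , 320.55384705],
       [  0.        , 398.68340011, 192.08324037],
       [  0.        ,   0.        ,   1.        ]]), 'origin': array([ 0.25877263, -0.80365095,  0.86048772]), 'rotation': array([ 0.85071583, -0.151927  , -0.35741905])}
0.0188
{'clock': 0.1, 'joints': array([-1.24858358,  0.43517281,  0.02495249,  1.57399891, -0.01158683,
        1.1340002 , -0.07511208]), 'dq': array([-0.0028606 , -0.0019951 ,  0.00078145, -0.0036206 ,  0.00026344,
       -0.00026828,  0.00037249]), 'joint_efforts': array([ 4.48856808e-03, -6.69120598e+01,  9.88918506e-01, -3.15152586e+01,
       -6.04969449e-02,  3.73922533e-02,  2.45034649e-06]), 'position': array([0.25744628, 0.5690118 , 0.22601388]), 'ee_rot': array([-6.62338946e-01, -3.07080396e+00,  2.23739638e-03]), 'force': array([-0.05163096, -0.41566742, -0.21349525]), 'ft_torque': array([ 0.05636186, -0.01818267, -0.03699182]), 'gripper_force': 0.0, 'width': 0.9969438473384721}
```

View pics/top0.png

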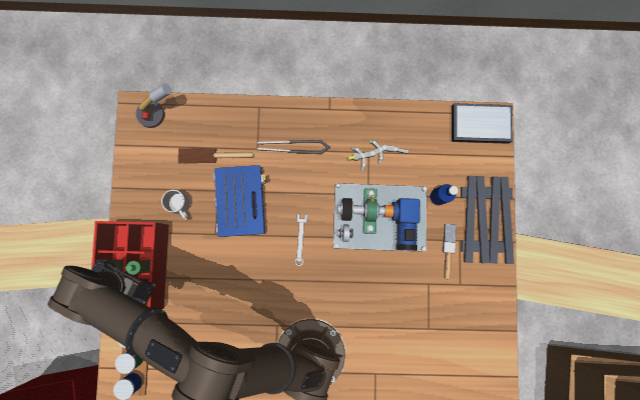

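View pics/side0.png

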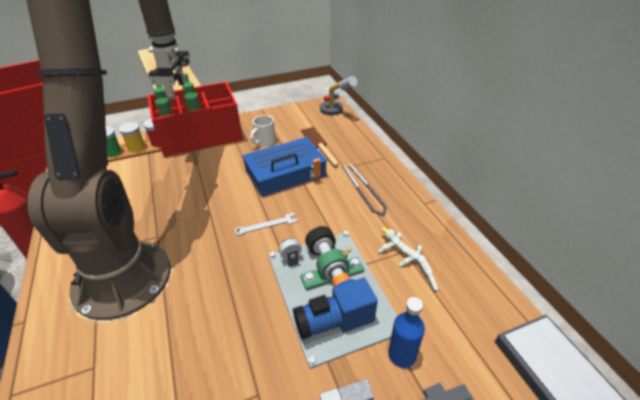

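```bash
sed -i "s/R=np.array(p\['rotation'\])/R=cv2.Rodrigues(np.array(p['rotation']))[0]/" h.py
python3 - <<'E'
from h import *
im,d=load('top'); 
a=cv2.resize(im[150:250,200:280],None,fx=5,fy=5,interpolation=2); b=cv2.resize(im[175:255,330:430],None,fx=4,fy=4,interpolation=2)
c=np.zeros((500,800,3),np.uint8); c[:,:400]=a; c[:320,400:]=b
cv2.imwrite('pics/c1.png',c[...,::-1])
im,d=load('side')
a=cv2.resize(im[130:200,235:335],None,fx=4,fy=4,interpolation=2); b=cv2.resize(im[220:340,270:370],None,fx=4,fy=4,interpolation=2)
c=np.zeros((480,800,3),np.uint8); c[:280,:400]=a; c[:,400:]=b
cv2.imwrite('pics/c2.png',c[...,::-1])
E
```

```text
(no output)
```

View pics/c1.png

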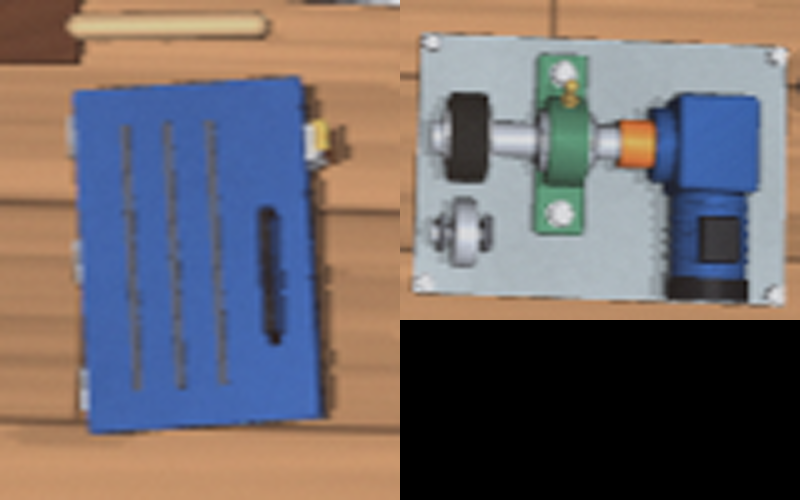

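View pics/c2.png

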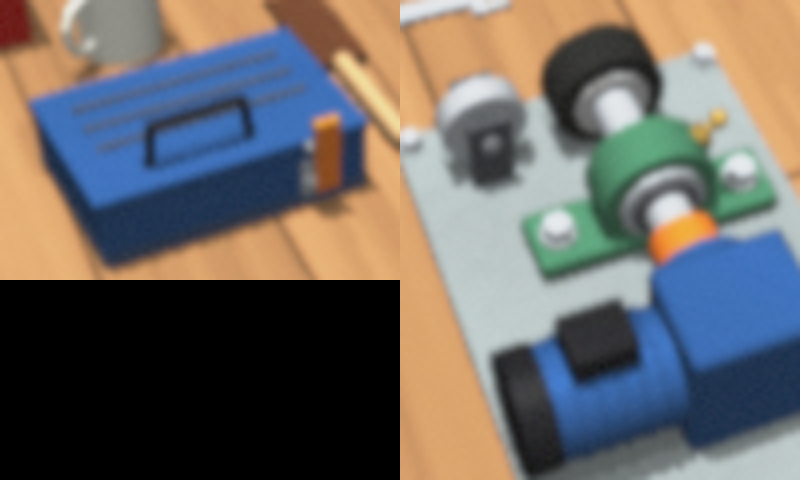

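```bash
python3 - <<'E'
from h import *
im,d=load('top'); np.set_printoptions(precision=4,suppress=True)
def t(P,f,x0,u0,v0,z,n='top'):
    P=np.array(P,float); return world(n,d,(P[:,0]-x0+.5)/f-.5+u0,(P[:,1]+.5)/f-.5+v0,z)
c=t([(73,92),(300,77),(323,417),(90,432)],5,0,200,150,.0705);print('lid',c,c.mean(0))
for i in range(4): e=c[(i+1)%4]-c[i]; print(np.hypot(*e[:2]),np.arctan2(e[1],e[0]))
print('handle',t([(267,208),(275,342)],5,0,200,150,.1085))
print('latch',t([(320,135)],5,0,200,150,.0935))
print('ball',t([(573,86)],4,400,330,175,.092), t([(718,118)],4,400,270,220,.092,'side'))
c=t([(420,35),(797,45),(785,305),(413,293)],4,400,330,175,.01);print('plate',c,c.mean(0))
for i in range(4): e=c[(i+1)%4]-c[i]; print(np.hypot(*e[:2]),np.arctan2(e[1],e[0]))
# shaft line px
print('shaft',t([(440,136),(640,145)],4,400,330,175,.06))
E
```

```text
lid [[0.6502 0.3599 0.0705]
 [0.6657 0.1987 0.0705]
 [0.4236 0.1733 0.0705]
 [0.4088 0.3363 0.0705]] [0.5371 0.267  0.0705]
0.1619052329607841 -1.4749297225505114
0.2434249973675279 -3.036788002866808
0.1637417357150971 1.661309535386582
0.24253894437499626 0.09727486735637011
handle [[0.5664 0.2141 0.1085]
 [0.4733 0.2048 0.1085]]
latch [[0.6208 0.1807 0.0935]]
ball [[ 0.5625 -0.206   0.092 ]] [[ 0.5645 -0.2047  0.092 ]]
plate [[ 0.6152 -0.0742  0.01  ]
 [ 0.6157 -0.4241  0.01  ]
 [ 0.3758 -0.4134  0.01  ]
 [ 0.378  -0.073   0.01  ]] [ 0.4962 -0.2462  0.01  ]
0.3498967074919402 -1.5693973627352886
0.24018477254097284 3.0969118401142675
0.3403615854377152 1.5643732348476884
0.23727237700410744 -0.00499967575457983
shaft [[ 0.5179 -0.0916  0.06  ]
 [ 0.5147 -0.2709  0.06  ]]
```

>>> {"method": "apply_moves", "body": {
  "commands": [
    [0,0.5,-0.476,0,0.087],
    [0,0.5,-0.476,0,0.087],
    [0,0.5,-0.476,0,0.087],
    [0,0.5,-0.476,0,0.087],
    [0,0.5,-0.476,0,0.087],
    [0,0.5,-0.476,0,0.087],
    [0,0.5,-0.476,0,0.087],
    [0,0.5,-0.476,0,0.087],
    [0,0.5,-0.476,-0.4,0.087],
    [0,0.5,-0.476,-0.4,0.087],
    [0,0.5,-0.476,-0.4,0.087],
    [0,0.48,-0.476,-0.3,0.087]
  ]
}}

```text
clock: 1.6
position: [0.6167, 0.2255, 0.1352]
ee_rot: [0.155, -3.136, 0.001]
force: [0.5, 0.5, 0.2]
width: 0.006
gripper_force: 0.0
```

>>> {"method": "apply_moves", "body": {
  "commands": [
    [0,0,0,-0.45,0],
    [0,0,0,-0.4,0],
    [0,0,0,0,0],
    [0,0.02,-0.25,0,0],
    [0,0.024,-0.25,0,0],
    [0,0.024,-0.2,0,0],
    [0,0,0,0,0]
  ]
}}

```text
clock: 2.48
position: [0.6211, 0.1827, 0.0864]
ee_rot: [-0.148, 3.137, -0.001]
force: [-0.2, -0.2, -0.2]
width: 0.005
gripper_force: 0.0
```

>>> {"method": "apply_moves", "body": {
  "commands": [
    [0,0.015,-0.15,-0.15,0],
    [0,0.012,-0.12,-0.08,0],
    [0,0.012,-0.12,-0.09,0],
    [0,0.006,-0.06,-0.14,0],
    [0,0.006,-0.06,-0.14,0],
    [0,0,0.0,-0.12,0],
    [0,0,0.03,-0.1,0],
    [0,0,0,0,0]
  ]
}}

```text
clock: 3.48
position: [0.6228, 0.1571, 0.0357]
ee_rot: [0.154, -3.136, -0.001]
force: [-0.6, 0.1, 0.3]
width: 0.001
gripper_force: 0.0
```

```bash
python3 - <<'E'
from h import *
im,d=grab('side'); cv2.imwrite('pics/l1.png',cv2.resize(im[80:220,220:380],None,fx=4,fy=4,interpolation=2)[...,::-1])
E
```

```text
(no output)
```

View pics/l1.png

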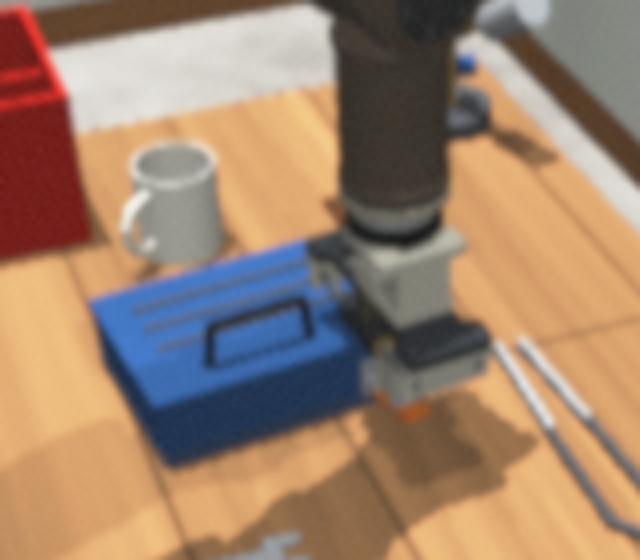

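>>> {"method": "apply_moves", "body": {
  "commands": [
    [0,0,0,0.75,0],
    [30,0,0,0.75,0],
    [60,-0.4,0.2,0.7,0],
    [60,-0.5,0.25,0,0],
    [60,-0.5,0.25,0,0],
    [60,-0.315,0.173,0,0],
    [60,0,0,-0.5,0],
    [60,0,0,-0.5,0],
    [60,0,0,-0.3,0],
    [60,0,0,0,0]
  ],
  "newtons": 12
}}

```text
clock: 4.78
position: [0.52, 0.2079, 0.0894]
ee_rot: [0.152, -3.136, 0.002]
force: [0.1, -0.1, -0.6]
width: 0.598
gripper_force: 0.0
```

>>> {"method": "apply_moves", "body": {
  "commands": [
    [0,0,0,0,0],
    [0,0,0,0,0],
    [0,0,0,0,0],
    [0,0,0,0,0]
  ],
  "newtons": 12
}}

```text
clock: 5.28
position: [0.5208, 0.2084, 0.0909]
ee_rot: [-0.152, 3.137, 0.0]
force: [0.3, -0.3, -0.3]
width: 0.214
gripper_force: 0.0
```

```bash
python3 - <<'E'
import numpy as np
r=149.4;a=.3165+np.linspace(0,1.7,18)
y=-r*np.cos(a);z=r*np.sin(a)
dy=np.diff(y)/60;dz=np.diff(z)/60
for p,q in zip(dy,dz): print([0,round(-.0968*p,3),round(.9953*p,3),round(q,3),0],end=', ')
E
```

```text
[0, np.float64(-0.009), np.float64(0.089), np.float64(0.232), 0], [0, np.float64(-0.011), np.float64(0.111), np.float64(0.222), 0], [0, np.float64(-0.013), np.float64(0.133), np.float64(0.21), 0], [0, np.float64(-0.015), np.float64(0.153), np.float64(0.196), 0], [0, np.float64(-0.017), np.float64(0.172), np.float64(0.179), 0], [0, np.float64(-0.018), np.float64(0.189), np.float64(0.161), 0], [0, np.float64(-0.02), np.float64(0.204), np.float64(0.141), 0], [0, np.float64(-0.021), np.float64(0.217), np.float64(0.12), 0], [0, np.float64(-0.022), np.float64(0.228), np.float64(0.098), 0], [0, np.float64(-0.023), np.float64(0.236), np.float64(0.075), 0], [0, np.float64(-0.024), np.float64(0.243), np.float64(0.05), 0], [0, np.float64(-0.024), np.float64(0.246), np.float64(0.026), 0], [0, np.float64(-0.024), np.float64(0.248), np.float64(0.001), 0], [0, np.float64(-0.024), np.float64(0.247), np.float64(-0.024), 0], [0, np.float64(-0.024), np.float64(0.243), np.float64(-0.048), 0], [0, np.float64(-0.023), np.float64(0.237), np.float64(-0.073), 0], [0, np.float64(-0.022), np.float64(0.229), np.float64(-0.096), 0],
```

>>> {"method": "apply_moves", "body": {
  "commands": [
    [0,0,0,0,0],
    [0,0,0,0,0],
    [0,0,0,0,0]
  ],
  "newtons": 12
}}

```text
clock: 5.65
position: [0.5205, 0.2116, 0.0908]
ee_rot: [-0.156, 3.137, 0.006]
force: [-0.4, 9.6, -2.2]
width: 0.09
gripper_force: 12.0
```

>>> {"method": "apply_moves", "body": {
  "commands": [
    [0,-0.009,0.14,0.232,0],
    [0,-0.011,0.111,0.222,0],
    [0,-0.013,0.133,0.21,0],
    [0,-0.015,0.153,0.196,0],
    [0,-0.017,0.172,0.179,0],
    [0,-0.018,0.189,0.161,0],
    [0,0,0,0,0]
  ],
  "newtons": 15
}}

```text
clock: 6.52
position: [0.5153, 0.2644, 0.1636]
ee_rot: [-0.156, 3.137, 0.003]
force: [1.2, 5.9, -5.9]
width: 0.094
gripper_force: 15.0
```

>>> {"method": "apply_moves", "body": {
  "commands": [
    [0,-0.02,0.204,0.141,0],
    [0,-0.021,0.217,0.12,0],
    [0,-0.022,0.228,0.098,0],
    [0,-0.023,0.236,0.075,0],
    [0,-0.024,0.243,0.05,0],
    [0,-0.024,0.246,0.026,0],
    [0,0,0,0,0]
  ]
}}

```text
clock: 7.4
position: [0.5069, 0.3462, 0.1925]
ee_rot: [0.155, -3.137, -0.0]
force: [3.9, 2.6, -20.3]
width: 0.091
gripper_force: 15.0
```

>>> {"method": "apply_moves", "body": {
  "commands": [
    [0,-0.024,0.248,0.001,0],
    [0,-0.024,0.247,-0.024,0],
    [0,-0.024,0.243,-0.048,0],
    [0,-0.023,0.237,-0.073,0],
    [0,-0.022,0.229,-0.096,0],
    [0,0,0,0,0]
  ]
}}

```text
clock: 8.15
position: [0.5002, 0.4144, 0.1767]
ee_rot: [0.15, -3.135, 0.009]
force: [2.7, -6.0, -20.2]
width: 0.089
gripper_force: 15.0
```

>>> {"method": "apply_moves", "body": {
  "commands": [
    [30,0,0,0,0],
    [30,0,0,0,0],
    [30,0,0,0,0],
    [30,0,0,0.4,0],
    [30,0,0,0.5,0],
    [30,0,0,0.5,0],
    [100,-0.2,0.6,0.5,0],
    [100,-0.2,0.6,0,0],
    [100,-0.2,0.6,0,0]
  ]
}}

```text
clock: 9.28
position: [0.4642, 0.5267, 0.2945]
ee_rot: [-0.153, 3.136, 0.004]
force: [0.6, -1.0, -0.0]
width: 0.579
gripper_force: 0.0
```

```bash
python3 - <<'E'
from h import *
im,d=grab('top'); im2,d2=grab('side')
a=cv2.resize(im[140:260,180:280],None,fx=4,fy=4,interpolation=2); b=cv2.resize(im2[80:200,235:335],None,fx=4,fy=4,interpolation=2)
cv2.imwrite('pics/o1.png',np.hstack([a,b])[...,::-1])
E
```

```text
(no output)
```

View pics/o1.png

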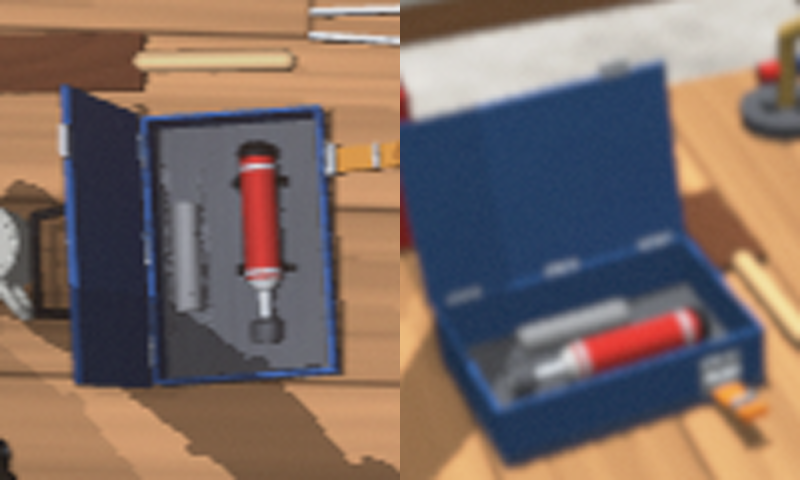

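```bash
python3 - <<'E'
from h import *
im,d=load('top'); np.set_printoptions(precision=4,suppress=True)
P=np.array([(258,142),(268,343),(258,155),(264,280),(262,218),(62,90),(75,382)],float)
u=(P[:,0]+.5)/4-.5+180; v=(P[:,1]+.5)/4-.5+140
w=world('top',d,u,v,.036); print(w)
e=w[0]-w[1]; print(np.hypot(*e[:2]),np.arctan2(e[1],e[0]))
e/=np.linalg.norm(e)
print('from tail',w[0]-.071*e,'from nose',w[1]+.113*e,'mid',(w[2]+w[3])/2)
# lid top edge by known height
for z in (.22,.232): q=world('top',d,u[5:],v[5:],z); print(q)
# depth-based: red pixels
w=world('top',d,*[x.ravel() for x in np.meshgrid(np.arange(235,260),np.arange(165,225))])
hsv=cv2.cvtColor(im,cv2.COLOR_RGB2HSV)[165:225,235:260].reshape(-1,3)
m=((hsv[:,0]<8)|(hsv[:,0]>172))&(hsv[:,1]>150)&(hsv[:,2]>80)
r=w[m]; print(m.sum(),r.mean(0),np.percentile(r[:,2],[5,50,95]))
c=r.mean(0);_,_,V=np.linalg.svd((r-c)[:,:2]);t=(r-c)[:,:2]@V[0];print(V[0],t.min(),t.max())
E
```

```text
[[0.6327 0.2571 0.036 ]
 [0.4504 0.2405 0.036 ]
 [0.6207 0.2566 0.036 ]
 [0.5071 0.2464 0.036 ]
 [0.5633 0.2506 0.036 ]
 [0.6754 0.4369 0.036 ]
 [0.4109 0.4115 0.036 ]]
0.18305267001629488 0.09068810019039784
from tail [0.562  0.2506 0.036 ] from nose [0.5629 0.2507 0.036 ] mid [0.5639 0.2515 0.036 ]
[[0.6437 0.3931 0.22  ]
 [0.4067 0.3703 0.22  ]]
[[0.6416 0.3903 0.232 ]
 [0.4064 0.3676 0.232 ]]
206 [0.5655 0.2513 0.0489] [0.0403 0.0492 0.0568]
[-0.9952 -0.0983] -0.052401886778601185 0.04771015636004345
```

>>> {"method": "apply_moves", "body": {
  "commands": [
    [53,0.1,-0.8,0,0],
    [53,0.4,-0.8,0,0],
    [53,0.4,-0.8,0,0],
    [53,0.4,-0.8,0,0],
    [53,0.4,-0.8,0,0],
    [53,0.28,-0.567,-0.2,0],
    [53,0,0,-0.8,0],
    [53,0,0,-0.8,0],
    [53,0,0,-0.8,0],
    [53,0,0,-0.5,0],
    [53,0,0,0,0]
  ]
}}

```text
clock: 10.75
position: [0.5822, 0.2502, 0.1052]
ee_rot: [0.152, -3.135, 0.002]
force: [0.5, -0.7, -0.5]
width: 0.531
gripper_force: 0.0
```

>>> {"method": "apply_moves", "body": {
  "commands": [
    [53,0.01,0.04,-0.5,0],
    [53,0,0,-0.5,0],
    [53,0,0,-0.3,0],
    [53,0,0,-0.12,0],
    [53,0,0,0,0],
    [0,0,0,0,0],
    [0,0,0,0,0],
    [0,0,0,0,0],
    [0,0,0,0,0]
  ],
  "newtons": 40
}}

```text
clock: 11.88
position: [0.5845, 0.2541, 0.0223]
ee_rot: [-0.153, 3.137, 0.002]
force: [-0.5, 1.9, 5.9]
width: 0.337
gripper_force: 40.0
```

>>> {"method": "apply_moves", "body": {
  "commands": [
    [0,0,0,0.2,0],
    [0,0,0,0.4,0],
    [0,0,0,0.6,0],
    [0,0,0,0.8,0],
    [0,0,0,0.8,0],
    [0,0,0,0.5,0],
    [0,0,0,0,0],
    [0,0,0,0,0]
  ],
  "newtons": 40
}}

```text
clock: 12.88
position: [0.583, 0.2525, 0.2177]
ee_rot: [0.152, -3.135, 0.002]
force: [-0.2, -0.3, -4.8]
width: 0.339
gripper_force: 40.0
```

```bash
python3 - <<'E'
from h import *
im,d=grab('side'); im2,d2=grab('top')
print(observe()['ft_torque'],observe()['position'],proj('side',observe()['position']),proj('top',observe()['position']))
a=cv2.resize(im[40:180,230:380],None,fx=4,fy=4,interpolation=2)
cv2.imwrite('pics/g1.png',a[...,::-1])
E
```

```text
[ 0.05774008 -0.17077006 -0.00517537] [0.58287595 0.25255457 0.21727397] [295.10421214 118.52054528] [237.62080287 181.90294969]
```

View pics/g1.png

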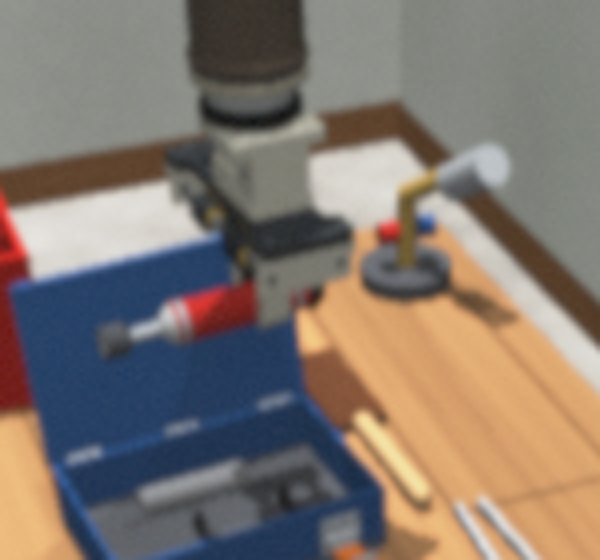

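>>> {"method": "apply_moves", "body": {
  "commands": [
    [0,0.05,-0.4,0,-0.02],
    [0,0.2,-0.7,0,-0.04],
    [0,0.2,-0.7,0,-0.04],
    [0,0.2,-0.7,-0.1,-0.04],
    [0,0.2,-0.5,-0.5,-0.04],
    [0,0.1,-0.2,-0.6,-0.02],
    [0,0,0,-0.6,0],
    [0,0,0,-0.47,0],
    [0,0,0,0,0]
  ],
  "newtons": 40
}}

```text
clock: 14.1
position: [0.6385, 0.0598, 0.0803]
ee_rot: [-0.006, -3.135, 0.002]
force: [-0.6, -0.1, -4.5]
width: 0.34
gripper_force: 40.0
```

>>> {"method": "apply_moves", "body": {
  "commands": [
    [0,0,0,0,0],
    [0,0,0,0,0],
    [0,0,0,0,0]
  ],
  "newtons": 8
}}

```text
clock: 14.48
position: [0.642, 0.0612, 0.0847]
ee_rot: [0.005, 3.139, 0.0]
force: [1.1, 0.1, -1.5]
width: 0.348
gripper_force: 8.0
```

```bash
cat > gun.py <<'E'
from h import *
o=observe(); print(o['position'],o['force'],o['ft_torque'],o['gripper_force'],o['width'])
# red barrel + dark coupler points from side camera
import sys
im,d=grab('side'); h=cv2.cvtColor(im,cv2.COLOR_RGB2HSV)
p=o['position']; V,U=np.mgrid[0:400,0:640]; w=world('side',d,U.ravel(),V.ravel()).reshape(400,640,3)
near=(np.abs(w[...,0]-p[0]+.03)<.13)&(np.abs(w[...,1]-p[1])<.05)&(w[...,2]>.012)
red=near&((h[...,0]<8)|(h[...,0]>172))&(h[...,1]>140)&(h[...,2]>60)
r=w[red]; c=r.mean(0); _,_,E=np.linalg.svd(r-c); e=E[0]*-np.sign(E[0][0])
print('red n',red.sum(),'c',c,'dir',e,'down deg',np.degrees(np.arcsin(-e[2])),'yaw',np.arctan2(-e[1],-e[0]))
E
python3 gun.py; python3 - <<'E'
from h import *
im,d=load('side'); p=observe()['position']; u,v=proj('side',p).astype(int); print(u,v)
cv2.imwrite('pics/g2.png',cv2.resize(im[max(v-70,0):v+50,u-80:u+70],None,fx=5,fy=5,interpolation=2)[...,::-1])
E
```

```text
[0.64198139 0.06123836 0.08471847] [ 1.05123075  0.08996334 -1.53441826] [-0.03587702 -0.14394251  0.06744909] 8.001355826854706 0.34827371685209185
red n 184 c [0.61033249 0.05238289 0.08230298] dir [-0.72704925 -0.05439988 -0.68442679] down deg 43.190544309955406 yaw 0.07468365830082992
335 182
```

View pics/g2.png

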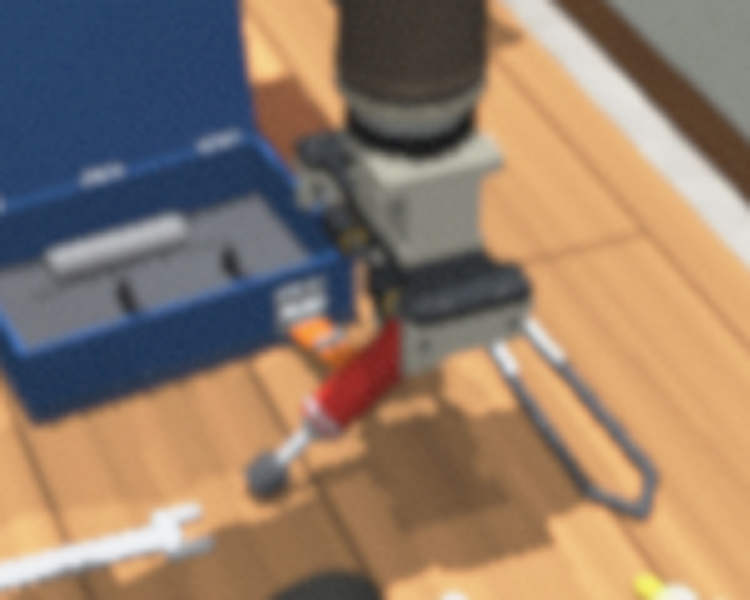

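>>> {"method": "apply_moves", "body": {
  "commands": [
    [0,0,0,0,0],
    [0,0,0,0,0],
    [0,0,0,0.4,0],
    [0,0,0,0.7,0],
    [0,0.1,0,0.7,0],
    [0,0.1,-0.4,0.4,0],
    [0,0.1,-0.8,0,0],
    [0,0.1,-0.8,0,0],
    [0,0.1,-0.8,0,0],
    [0,0.1,-0.8,0,0],
    [0,0.1,-0.6,0,0],
    [0,0,-0.25,0,0]
  ],
  "newtons": 60
}}

```text
clock: 16.02
position: [0.6819, -0.2088, 0.2141]
ee_rot: [-0.01, -3.139, 0.001]
force: [-0.4, -0.2, -4.4]
width: 0.338
gripper_force: 60.0
```

>>> {"method": "apply_moves", "body": {
  "commands": [
    [0,0,0,-0.3,0],
    [0,0,0,-0.2,0],
    [0,0,0,0,0]
  ],
  "newtons": 60
}}

```text
clock: 16.4
position: [0.6821, -0.2031, 0.1831]
ee_rot: [-0.001, -3.138, -0.003]
force: [0.0, -0.8, -3.7]
width: 0.336
gripper_force: 60.0
```

```bash
python3 gun.py; python3 - <<'E'
from h import *
im,d=load('side'); im2,d2=grab('top')
a=cv2.resize(im[190:290,320:400],None,fx=5,fy=5,interpolation=2)
b=cv2.resize(im2[150:250,350:430],None,fx=5,fy=5,interpolation=2)
cv2.imwrite('pics/n1.png',np.hstack([a,b])[...,::-1])
E
```

```text
[ 0.68214523 -0.20308471  0.18313025] [ 0.0299061  -0.79302511 -3.65737779] [ 0.04748097 -0.08190413  0.03588377] 59.998852014541626 0.3359796232116521
red n 287 c [ 0.65019109 -0.21131773  0.18294567] dir [-0.69178051 -0.03121133 -0.72143301] down deg 46.17291913160687 yaw 0.04508681687798425
```

View pics/n1.png

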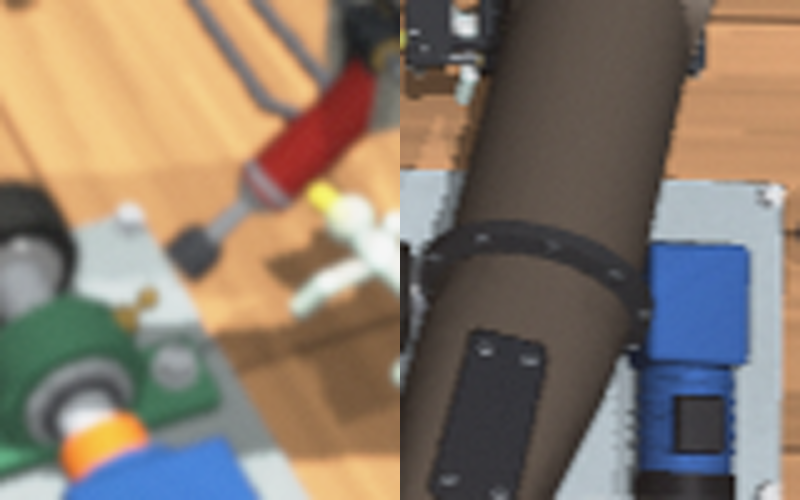

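```bash
python3 - <<'E'
from h import *
np.set_printoptions(precision=1,suppress=True)
p=observe()['position']
for a in(38,42,46,50):
  for yaw in(0,):
    r=np.radians(a); e=np.array([-np.cos(r)*np.cos(yaw),-np.cos(r)*np.sin(yaw),-np.sin(r)])
    G=p+[0,0,.0155]
    X=np.array([G+e*t for t in(.133,.111,.078,.03)])
    q=proj('side',X); print(a,((q-[320,190]+.5)*5-.5).tolist())
print((proj('side',np.array([.5635,-.2055,.092]))-[320,190]+.5)*5)
n=np.array([.766,-.01,.643]);print((proj('side',np.array([.5635,-.2055,.092])+np.outer([-.012,.03,.06],n))-[320,190]+.5)*5)
im,d=load('side')
# depth of coupler pixels & ball
V,U=np.mgrid[230:255,350:366]; w=world('side',d,U.ravel(),V.ravel()); g=im[230:255,350:366].reshape(-1,3).astype(int)
m=(g.sum(1)<260)&(w[:,2]>.06)&(g.max(1)-g.min(1)<40); r=w[m]; np.set_printoptions(precision=4); print(m.sum(),np.median(r,0), r.min(0),r.max(0))
E
```

```text
38 [[174.5156661167918, 253.37229620772445], [207.37115652704983, 225.10793245125723], [257.1711467020178, 182.26684197298692], [330.73639863253743, 118.98137539078118]]
42 [[184.65065974798517, 259.64550771351907], [215.70102545107954, 230.51904924056356], [262.8852598135175, 186.2583904168643], [332.85304904059143, 120.62586528484059]]
46 [[195.56535264620248, 264.99335849806624], [224.70820769304947, 235.1583109025233], [269.10316489499064, 189.7088976932538], [335.1788588684418, 122.06379320923998]]
50 [[207.19834646896612, 269.40939708291376], [234.34260268981075, 239.01693945949074], [275.7911289366326, 192.60849977852058], [337.70190686460506, 123.28920514394878]]
[146.9 299.8]
[[129.8 314.9]
 [190.2 261.6]
 [234.1 222.9]]
49 [ 0.5858 -0.2116  0.1232] [ 0.5785 -0.2187  0.1134] [ 0.5938 -0.2017  0.1298]
```

>>> {"method": "apply_moves", "body": {
  "commands": [
    [0,-0.12,-0.02,-0.1,0],
    [0,-0.11,0,-0.105,0],
    [0,0,0,0,0],
    [0,0,0,0,0]
  ],
  "newtons": 60
}}

```text
clock: 17.0
position: [0.6693, -0.207, 0.1733]
ee_rot: [0.005, 3.141, 0.0]
force: [0.9, -0.1, -3.7]
width: 0.336
gripper_force: 60.0
```

```bash
python3 - <<'E'
from h import *
print(observe()['position'],observe()['force'])
im,d=grab('side')
cv2.imwrite('pics/n2.png',cv2.resize(im[225:265,335:385],None,fx=14,fy=14,interpolation=2)[...,::-1])
E
```

```text
[ 0.66933702 -0.20699567  0.17327056] [ 0.91716239 -0.09203314 -3.70965134]
```

View pics/n2.png

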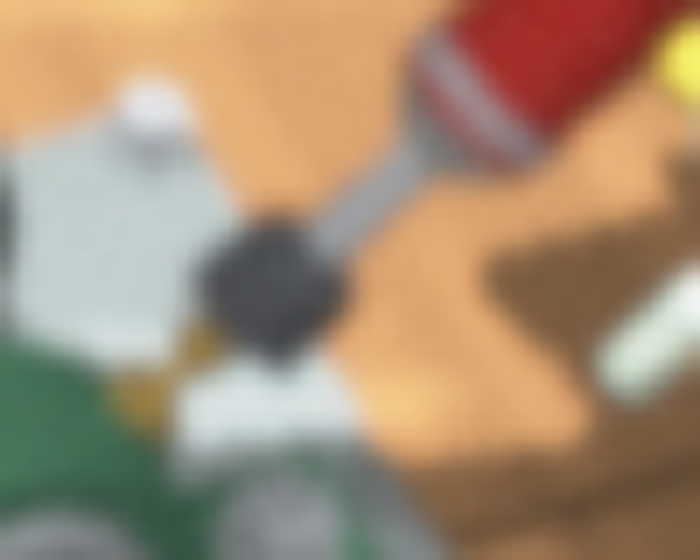

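```bash
python3 - <<'E'
from h import *
np.set_printoptions(precision=4,suppress=True)
P=[];I=[]
for i in range(8): im,d=imaging.get_image('side'); I.append(im.astype(float)); P.append(observe()['position'])
P=np.array(P);print(P.mean(0),P.std(0)); p=P.mean(0)
im=np.mean(I,0); np.savez('side.npz',im=im.astype(np.uint8),d=d)
b=np.array([.5635,-.2055,.092]);q=proj('side',b)
for k in range(3):
    D=np.zeros(3);D[k]=.001; print('mm',k,proj('side',b+D)-q)
# nozzle+coupler grey pixels: low saturation mid/dark, compare to model line
crop=im[225:265,335:385]; mx=crop.max(2);mn=crop.min(2)
cp=(mx<95)&(mx-mn<25); n,l,s,c=cv2.connectedComponentsWithStats(cp.astype(np.uint8)); 
for j in range(1,n):
    if s[j,4]>15: print('dark',s[j,4],c[j]+[335,225])
hs=cv2.cvtColor(crop.astype(np.uint8),cv2.COLOR_RGB2HSV); br=((hs[...,0]>15)&(hs[...,0]<28)&(hs[...,1]>140)&(mx<215)).astype(np.uint8); n,l,s,c=cv2.connectedComponentsWithStats(br)
for j in range(1,n):
    if 3<s[j,4]: print('brass',s[j],c[j]+[335,225])
for a in(40,42,44):
    r=np.radians(a); e=np.array([-np.cos(r),0,-np.sin(r)])
    print(a,proj('side',np.array([p+[0,0,.0155]+e*t for t in(.133,.122,.111,.09)])))
print('ball',q)
E
```

```text
[ 0.6694 -0.2069  0.1732] [0.0001 0.     0.0001]
mm 0 [ 0.3602 -0.1134]
mm 1 [-0.1652 -0.2792]
mm 2 [ 0.0142 -0.2626]
dark 49 [353.8163 245.5714]
brass [46  1  4  6 10] [382.2 228.8]
40 [[350.7469 246.4448]
 [353.9179 243.5993]
 [357.1037 240.7405]
 [363.2272 235.2455]]
42 [[351.7931 247.0306]
 [354.871  244.1462]
 [357.9648 241.2468]
 [363.9159 235.6697]]
44 [[352.878  247.5706]
 [355.8603 244.651 ]
 [358.8595 241.7148]
 [364.6328 236.063 ]]
ball [348.8829 249.4603]
```

>>> {"method": "apply_moves", "body": {
  "commands": [
    [0,-0.04,0.017,-0.045,0],
    [0,-0.045,0,-0.045,0],
    [0,-0.045,0,-0.042,0],
    [0,0,0,0,0],
    [0,0,0,0,0]
  ],
  "newtons": 60
}}

```text
clock: 18.08
position: [0.6601, -0.2059, 0.1642]
ee_rot: [-0.005, -3.139, -0.001]
force: [-3.0, 0.2, -7.2]
width: 0.335
gripper_force: 60.0
```

>>> {"method": "apply_moves", "body": {
  "commands": [
    [0,-0.03,0,-0.026,0],
    [0,0,0,0,0]
  ]
}}

```text
clock: 18.32
position: [0.6588, -0.2057, 0.163]
ee_rot: [-0.005, -3.14, -0.001]
force: [-3.2, 1.4, -6.5]
width: 0.339
gripper_force: 60.0
```

>>> {"method": "apply_moves", "body": {
  "commands": [
    [0,-0.03,0,-0.026,0],
    [0,0,0,0,0]
  ]
}}

```text
clock: 18.58
position: [0.6586, -0.2057, 0.1626]
ee_rot: [0.004, 3.14, 0.0]
force: [0.5, 2.0, -3.2]
width: 0.336
gripper_force: 60.0
```

>>> {"method": "apply_moves", "body": {
  "commands": [
    [0,-0.03,0,-0.026,0],
    [0,0,0,0,0]
  ]
}}

```text
clock: 18.82
position: [0.6586, -0.2057, 0.1623]
ee_rot: [0.004, 3.136, -0.001]
force: [5.4, 1.6, 1.9]
width: 0.337
gripper_force: 60.0
```

>>> {"method": "apply_moves", "body": {
  "commands": [
    [0,-0.03,0,-0.026,0],
    [0,-0.03,0,-0.026,0],
    [0,-0.03,0,-0.026,0],
    [0,0,0,0,0]
  ]
}}

```text
clock: 19.32
position: [0.6542, -0.2057, 0.1584]
ee_rot: [0.003, 3.133, -0.001]
force: [7.3, 1.2, 4.2]
width: 0.336
gripper_force: 60.0
```

>>> {"method": "apply_moves", "body": {
  "commands": [
    [0,-0.03,0,-0.026,0],
    [0,-0.03,0,-0.026,0],
    [0,0,0,0,0],
    [0,0,0,0,0]
  ]
}}

```text
clock: 19.82
position: [0.6515, -0.2056, 0.1558]
ee_rot: [0.003, 3.132, -0.002]
force: [9.4, 1.8, 6.2]
width: 0.338
gripper_force: 60.0
```

>>> {"method": "apply_moves", "body": {
  "commands": [
    [0,-0.025,0,-0.021,0],
    [0,0,0,0,0],
    [0,0,0,0,0],
    [0,0,0,0,0]
  ]
}}

```text
clock: 20.32
position: [0.6503, -0.2056, 0.1548]
ee_rot: [0.003, 3.131, -0.002]
force: [8.6, 1.8, 6.2]
width: 0.336
gripper_force: 60.0
```

```bash
python3 gun.py; python3 - <<'E'
from h import *
np.set_printoptions(precision=2,suppress=True)
im,d=load('side'); im=im.astype(float)
# dark coupler centroid + visible nozzle length
crop=im[225:265,335:385]; mx=crop.max(2);mn=crop.min(2)
n,l,s,c=cv2.connectedComponentsWithStats(((mx<95)&(mx-mn<25)).astype(np.uint8))
for j in range(1,n):
    if s[j,4]>15: print('dark',s[j,4],c[j]+[335,225])
b=np.array([.5635,-.2055,.092]); u=np.array([.743,0,.669])
print('expected coupler centre when seated',proj('side',b+.003*u), 'if 5mm off',proj('side',b+.008*u))
E
```

```text
[ 0.65028917 -0.20560763  0.15477356] [8.57167218 1.75210018 6.2194896 ] [ 0.62490406 -1.80985674 -0.20806713] 60.01448929309845 0.3364918891357549
red n 269 c [ 0.61728508 -0.21445719  0.15420726] dir [-0.6156434   0.06803441 -0.78508249] down deg 51.72830860703489 yaw -0.11006284887249172
dark 51 [349.12 249.31]
expected coupler centre when seated [349.72 248.68] if 5mm off [351.1  247.38]
```

```bash
python3 - <<'E'
from h import *
np.set_printoptions(precision=2,suppress=True)
im,d=load('side'); h=cv2.cvtColor(im,cv2.COLOR_RGB2HSV)
p=observe()['position']; V,U=np.mgrid[0:400,0:640]; w=world('side',d,U.ravel(),V.ravel()).reshape(400,640,3)
red=(np.linalg.norm(w-(p+[-.035,0,0]),axis=-1)<.07)&((h[...,0]<8)|(h[...,0]>172))&(h[...,1]>140)&(h[...,2]>60)
v,u=np.nonzero(red); X=np.stack([u,v],1).astype(float)
print(red.sum())
G=p+[0,0,.0155]
for a in (34,38,42,46,50):
    r=np.radians(a); e=np.array([-np.cos(r),0,-np.sin(r)])
    A,B=proj('side',np.array([G+e*.075,G+e*.01])); t=(B-A)/np.linalg.norm(B-A); n=np.array([-t[1],t[0]])
    s=(X-A)@t; q=(X-A)@n; out=[]
    for lo in range(0,16,3):
        m=(s>=lo)&(s<lo+3)
        if m.sum()>8: out.append((lo,q[m].min(),q[m].max()))
    print(a,np.array(out).tolist())
E
```

```text
265
34 [[3.0, -3.121760986706933, 7.6611089064252855], [6.0, -2.6700495191158082, 7.945853795713688], [9.0, -3.003982675721253, 7.778887217410966], [12.0, -3.5048824106294223, 7.444954060805521], [15.0, -3.0531709430382965, 7.111020904200075]]
38 [[3.0, -4.166498607852763, 6.570069097509127], [6.0, -3.621701170727138, 7.008007945114855], [9.0, -3.9422769392868275, 6.901149355594958], [12.0, -4.155994118326621, 6.6874321765551645], [15.0, -3.611196681200998, 6.366856407995475]]
42 [[0.0, -3.7133757028550893, 4.767473888228078], [3.0, -5.218253414519284, 5.451360659197425], [6.0, -4.625769423366936, 6.043844650349772], [9.0, -4.717172203183937, 5.952441870532772], [12.0, -4.808574983000936, 5.861039090715772], [15.0, -4.170389601940089, 5.769636310898772]]
46 [[0.0, -4.9008360025861935, 4.299299837795954], [3.0, -6.298158575235854, 4.332882442984339], [6.0, -5.549123381128447, 5.065126334497554], [9.0, -5.515540775940061, 5.098708939685939], [12.0, -5.4819581707516765, 5.149082847468517], [15.0, -4.749714279238461, 5.182665452656901]]
50 [[0.0, -6.775471209402155, 3.1078068407062593], [3.0, -7.440962118839317, 4.0160428864240565], [6.0, -6.532726073121519, 4.177872977277814], [9.0, -6.370895982267762, 4.339703068131571], [12.0, -6.209065891414005, 4.501533158985327], [15.0, -5.300829845696207, 4.663363249839085]]
```

```bash
python3 -c "
from cell import arm; print(arm.sign_off())"
```

```text
the job is handed in; nothing more can be done
None
```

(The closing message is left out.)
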